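# Put the bean cakes away in the sprung-lid canister

### The arm

A 6-joint arm with a two-finger parallel gripper is mounted at the origin on the work surface. World frame = base frame: x ahead of the robot, y to its left, z up, the work surface at z = 0. Lengths are in m, angles in rad, forces in N, time in s.
With the tool pointing down it reaches from about 0.25 to 0.775 m from the base axis. Payload 4 kg.
Tool frame: the origin (TCP) lies between the finger pads; the fingertips stand 14 mm ahead of it and the grasp point (between the pads) lies 5 mm behind it (tip_reach is the distance from the TCP to the fingertips, in m); z points along the fingers, y is the line along which they close (so a half turn about z gives the same grasp; the last joint's range is limited). The gripper opens to 94 mm and grips with 3 to 60 N. Pads are 16 mm wide; open, the fingers measure 119 mm over their backs; the gripper's body (75 mm by 177 mm) begins 78 mm behind the grasp point.
Start: joints at [1.226, 0.087, 1.371, -0, 1.684, -0.103], TCP at [0.132, 0.534, 0.22] pointing down, gripper open.
Joint ranges: [-3.1, 3.1], [-0.76, 2.03], [0.27, 2.55], [-1.08, 4.22], [0.17, 2.65], [-2.57, 2.57]. Speed limits (rad/s): [2.79, 2.79, 3.14, 3.14, 3.14, 3.14].

### API

Orientations are given as [roll, pitch, yaw] about the fixed x, y, z axes, in that order (R = Rz(yaw) Ry(pitch) Rx(roll)).
In Python, from bench import * gives the robot as it stands. The module is installed in compiled form; this text tells all that it offers.
- The arm moves only by the tool servo_tool, never from a script. Its argument "targets" is a list of rows, each a list of 4 numbers: the shift along the tool's x, y, z in cm, then the turn about the tool's z in degrees. A call has 1 to 8 rows; each row is the pose to reach, as a shift and turn from the pose commanded when the call began, along the tool's axes at that moment; what a row does not reach only later rows make up. A row lasts 1/8 s, in which the tool goes at most 62.5 mm and 10.7 degrees, less where a joint would pass 70% of its speed; a pose out of reach is approached as far as the arm can. A call with a gripper value outside its range is refused whole. "claw" is the closure in counts, from 0 (fully open) to 255 (shut), set as the call begins (left out, the last holds). The fingers move at their own pace and stop on an object; the grip force is fixed at half the most. Time passes only in rows, so rows that repeat a pose let the fingers close. It gives the time, the measured TCP pose, the force, the opening and the grip force at its end, in the units of the state.
- get_obs(): the state, without advancing time (a new reading comes with each control period).
- snapshot(name): name is "scene" or "top"; returns the picture (400x640x3 uint8, blue, green, red); there is no depth.
- camera_model(name): a dict with "camera_matrix" (3x3 intrinsics, pixels), "camera_from_world" (4x4, takes a point from world to camera coordinates). Camera axes: x right, y up, looking along -z (the intrinsics and any distortion apply to the point x, -y, -z); pixel columns grow to the right and rows downward; lengths in m; the calibration is good to about 2 mm. A picture is of the moment at which its call begins. camera_model takes no time and is no camera call.
- close_job(): hands the job in; it is judged then, once.
The state is a dict: "time": time; "joint_positions": joint angles; "qvel": joint speeds; "joint_torque": joint torques, N m; "tool_pos": TCP position; "ee_rot": TCP orientation; "wrist_force": force on the tool from outside, world axes, zero at the start; "wrist_torque": the same for the moment, N m; "width": finger opening in m; "finger_force": force on a finger pad.
Only numpy, scipy, OpenCV 4.12 (cv2) and the standard library are available. Lean on these libraries where they do the work, as an engineer would, in place of code of your own. Each camera call takes 0.05 s, during which the arm holds its last target. There are 200 camera calls.

### The job

Put the carton of bean cakes that stands on the aluminium tray away in the press-button plastic canister, setting the crumbly cakes down rather than dropping them, and then shut the canister so that its catch clicks home. The canister's lid is sprung: press its button and let the lid come up slowly under your finger, taking a few seconds, until it stands fully open, instead of letting it fly up. Leave the tray, the saucers, the candy box and the toothpick holder as they are.

Things in the scene. Friction and masses are not known exactly. Their poses are not given: they have to be found in the camera images.
- canister: press-button storage canister of white plastic, a rectangular tub fixed to the table: 150 mm along its x, 170 mm along its y, 84 mm high without the lid, walls and floor 4 mm thick. Origin: centre of its underside; x points from the front (the button side, roughly towards the robot) to the back (the hinge side), y along the hinge, z up. A white lid, 12 mm thick (157 x 174 mm), lies on the rim; its top is 96 mm above the table when shut
- canister_floor (a point): centre of the canister's inner floor, 4 mm above the table; the clear inside is 142 mm (x) by 162 mm (y) by 80 mm deep
- canister_hinge (a point): middle of the lid's hinge line at the canister's back rim, 77 mm behind the canister's centre and 84 mm above the table; the line runs along the canister's y. The lid turns about it; its front edge is 154 mm from it
- canister_lid (a joint): angle of the lid (rad): 0 = shut, grows as it opens, stop at 1.75 (leaning back 10 degrees past upright, its front edge then 236 mm above the table). A spring lifts it: about 2 N at the front edge when unlatched and shut, falling to 0.5 N at the stop, where it holds the lid. Latched it reads about 0.01. Let go on the way it flies open
- lid_edge (a point): middle of the lid's front edge, on its upper (outer) face
- button_pad (a point): centre of the upper face of the grey press-button, a paddle 50 mm wide (canister y) by 34 mm (canister x) set in the lid's front edge; at rest it slopes up towards the back by 0.26 rad and its back end stands about 14 mm above the lid; its centre lies 61 mm in front of the canister's centre and 105 mm above the table. It is pivoted on the lid at its front and carries the hook that hangs over the front wall
- canister_button (a joint): button angle (rad): 0 = at rest, hook in; 0.26 = fully down, centre 5 mm lower, face level, 4.5 mm above the lid. Pressing it (2 N) frees the hook at 0.17 to 0.25; the sprung lid then pushes up against the presser, which keeps the button down. The hook snaps in when the lid is pushed fully down (5 N) beside or behind the button; pushing on the button itself holds the hook out: no latching
- carton_mid (a point): centre (half-way up) of the carton of bean cakes, a plain cardboard box with a lid, 40 mm thick (its x), 110 mm long (its y), 65 mm high (z), standing on its long narrow side on the tray; about 0.18 kg
- tray: loose aluminium tray, 170 mm (x) by 240 mm (y), rim 15 mm high, floor 3 mm thick; origin: centre of its underside
- candy_box: lacquered wooden candy box, fixed, 180 mm (x) by 200 mm (y) by 70 mm high, its lid standing open at the back (+x side) up to about 265 mm high; origin: centre of its underside
- saucer_a: empty white ceramic saucer, 130 mm across, 20 mm high, loose; origin: centre of its underside
- saucer_b: a second saucer like the first
- toothpick_holder: bamboo toothpick holder, a loose tube 48 mm across, 74 mm high with its picks; origin: centre of its underside
- candy_lid (a joint): angle of the candy box's lid (rad): 0 shut, it stands open at about 1.55 to 1.8
Things that resemble listed ones, but are neither listed nor needed, are in the scene too. Several things have the shape of the canister; the one meant has the colours described above.

How it is judged:
By the outcome, as a careful person would: the job done as asked, in the order asked, and still so for the second after the job is handed in, with the robot touching nothing.
It also fails if it takes over 72 s, if anything falls off the work surface, if the arm or the gripper's body presses on something with over 40 N, if the wrist force passes 120 N, or if a joint passes its speed limit or range.

## Working session

There is one attempt and no reset: what is moved stays moved. The work goes in short steps, Python scripts to look and compute and a tool call to move; the robot and the scene stay as the last step left them, time stands still between calls to the robot, and variables do not carry over. Pictures are saved under pics/ and viewed, at most 10 in all, crops included, and the job is handed in when it is done.

Besides the shell and the picture viewer there is one more tool, called after "Call:" as a command line: name --pt "numbers of a row" for each row, then --argument value for the rest. servo_tool: Moves the arm, as the interface text tells. Its arguments: {"type":"object","properties":{"targets":{"type":"array"},"claw":{"type":"number"}},"required":["targets"]}

```bash
mkdir -p pics; python3 - <<'E'
from bench import *
import cv2,numpy as np
for n in("scene","top"):
    im=snapshot(n);cv2.imwrite(f"pics/{n}0.png",im)
    m=camera_model(n);print(n,np.round(m["camera_matrix"],1).tolist(),np.round(m["camera_from_world"],3).tolist(),[k for k in m])
o=get_obs();print({k:np.round(v,3).tolist() for k,v in o.items()})
E
```

```text
scene [[364.4, 0.0, 323.8], [0.0, 364.4, 204.5], [0.0, 0.0, 1.0]] [[-0.816, 0.578, -0.014, 0.437], [-0.376, -0.512, 0.772, 0.114], [0.439, 0.635, 0.635, -1.439], [0.0, 0.0, 0.0, 1.0]] ['camera_matrix', 'camera_from_world']
top [[422.8, 0.0, 332.5], [0.0, 422.8, 204.0], [0.0, 0.0, 1.0]] [[-0.007, -1.0, -0.002, -0.022], [0.984, -0.007, 0.18, -0.538], [-0.18, -0.0, 0.984, -1.372], [0.0, 0.0, 0.0, 1.0]] ['camera_matrix', 'camera_from_world']
{'time': 0.1, 'joint_positions': [1.226, 0.088, 1.372, 0.0, 1.684, -0.103], 'qvel': [0.001, -0.0, -0.005, -0.0, -0.001, 0.001], 'joint_torque': [0.002, -34.126, -30.33, 0.072, 0.031, -0.0], 'tool_pos': [0.132, 0.534, 0.218], 'ee_rot': [-3.14, -0.0, 2.9], 'wrist_force': [0.013, 0.411, 0.063], 'wrist_torque': [0.032, 0.02, 0.043], 'finger_force': 0.0, 'width': 0.094}
```

View pics/scene0.png

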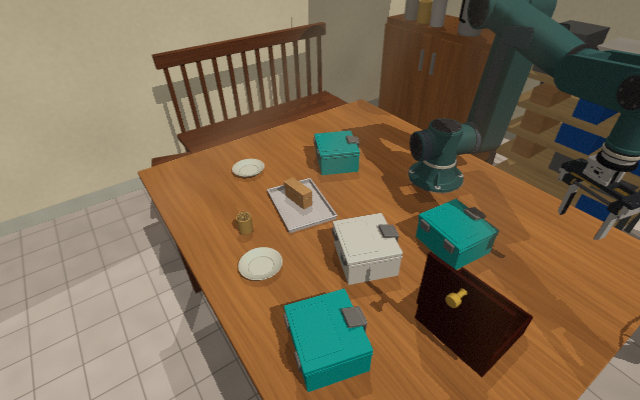

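View pics/top0.png

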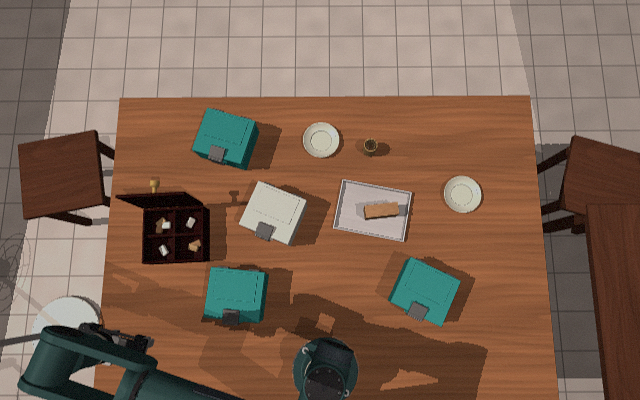

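The white canister is at scene (367,247) and top (273,213). The four teal boxes of the same shape, at top (224,138), (235,295), (425,290) and in the scene view, are the wrong colour. The carton is at top (380,210) and scene (298,192), on the tray. I'll confirm both in one enlarged crop and measure them.

```bash
cat > h.py <<'E'
from bench import *
import cv2,numpy as np
from scipy.spatial.transform import Rotation as Ro
def ray(n,p):
    m=camera_model(n);K=m["camera_matrix"];T=np.array(m["camera_from_world"])
    d=np.linalg.inv(K)@[p[0],p[1],1];d=np.array([d[0],-d[1],-d[2]])
    R=T[:3,:3];return -R.T@T[:3,3],R.T@d
def onz(n,p,z):
    o,d=ray(n,p);return o+d*(z-o[2])/d[2]
def two(p,q):
    a,u=ray("scene",p);b,v=ray("top",q)
    s=np.linalg.lstsq(np.c_[u,-v],b-a,rcond=None)[0];x,y=a+s[0]*u,b+s[1]*v
    return (x+y)/2,np.linalg.norm(x-y)
def proj(n,X):
    m=camera_model(n);c=np.array(m["camera_from_world"])@[*X,1];p=m["camera_matrix"]@[c[0],-c[1],-c[2]];return p[:2]/p[2]
def shift(X,pos=None):
    o=get_obs();R=Ro.from_euler("xyz",o["ee_rot"]);return np.round(R.inv().apply(np.array(X)-(o["tool_pos"] if pos is None else pos))*100,2)
E
python3 - <<'E'
from h import *
S=cv2.imread("pics/scene0.png");T=cv2.imread("pics/top0.png")
a=cv2.resize(T[170:260,230:430],None,fx=4,fy=4,interpolation=cv2.INTER_CUBIC)
b=cv2.resize(S[165:290,260:420],None,fx=2,fy=2)
c=np.zeros((360+250,800,3),np.uint8)[:600];c[:360]=a;c[360:600,:320]=b[:240];cv2.imwrite("pics/crop1.png",c)
def blobs(n,im,lo,hi,z,box):
    h=cv2.inRange(cv2.cvtColor(im,cv2.COLOR_BGR2HSV),lo,hi);k=np.zeros_like(h);x0,y0,x1,y1=box;k[y0:y1,x0:x1]=h[y0:y1,x0:x1]
    cs=cv2.findContours(k,0,2)[0]
    c=max(cs,key=cv2.contourArea);r=cv2.minAreaRect(c);bp=cv2.boxPoints(r)
    print(n,cv2.contourArea(c),np.round(r[0],1),np.round(bp,1).tolist())
    if z: print("  ",[np.round(onz(n,p,z),3).tolist() for p in [r[0],*bp]])
# show HSV samples
H=cv2.cvtColor(T,cv2.COLOR_BGR2HSV)
for p in[(280,200),(264,231),(376,211),(400,209),(350,195),(320,230)]:print(p,H[p[1],p[0]])
blobs("top",T,(0,0,120),(179,45,255),.096,(230,175,320,250))
blobs("top",T,(0,0,60),(179,60,140),.105,(250,215,285,245))
blobs("top",T,(5,80,90),(25,255,255),.068,(345,195,405,225))
E
```

```text
(280, 200) [ 23  22 195]
(264, 231) [ 15  20 101]
(376, 211) [ 14 126 174]
(400, 209) [  8  26 116]
(350, 195) [  8  25 184]
(320, 230) [ 11 147 158]
top 2269.0 [272.3 212. ] [[238.10000610351562, 224.10000610351562], [257.79998779296875, 178.6999969482422], [306.5, 199.8000030517578], [286.70001220703125, 245.3000030517578]]
   [[0.504, 0.169, 0.096], [0.465, 0.278, 0.096], [0.615, 0.218, 0.096], [0.543, 0.058, 0.096], [0.396, 0.121, 0.096]]
top 236.0 [264.8 231.1] [[253.5, 235.5], [258.3999938964844, 220.8000030517578], [276.1000061035156, 226.6999969482422], [271.20001220703125, 241.39999389648438]]
   [[0.441, 0.19, 0.105], [0.427, 0.226, 0.105], [0.474, 0.212, 0.105], [0.455, 0.155, 0.105], [0.408, 0.169, 0.105]]
top 389.0 [380.8 209.6] [[362.70001220703125, 205.39999389648438], [397.29998779296875, 201.1999969482422], [398.79998779296875, 213.89999389648438], [364.29998779296875, 218.10000610351562]]
   [[0.514, -0.186, 0.068], [0.529, -0.126, 0.068], [0.542, -0.241, 0.068], [0.499, -0.245, 0.068], [0.486, -0.13, 0.068]]
```

View pics/crop1.png

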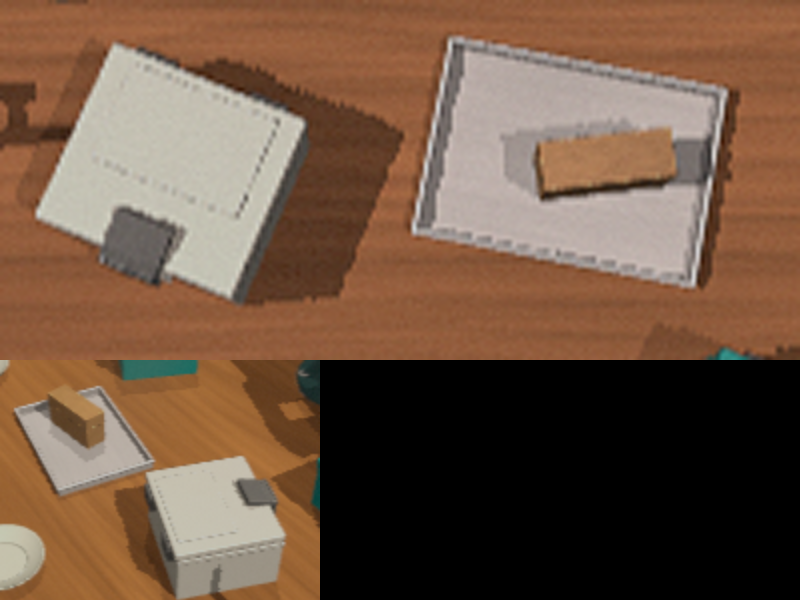

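The crop confirms it. The only white-bodied canister has its lid corners at top px (258,181), (306,199), (290,244) and (239,224), with the grey button at (265,231). The carton is at (381,210) on the tray. Next I triangulate the corners as a check.

```bash
python3 - <<'E'
from h import *
S=cv2.imread("pics/scene0.png")
sc=[(349,265),(333.5,221.5),(380,214),(401.5,255)];tp=[(258,180.8),(306.3,199.3),(290,244),(239.3,223.8)]
for n,s,t in zip(["BL","BR","FR","FL"],sc,tp):
    P,e=two(s,t);print(n,np.round(P,4),round(e,4),"top@.096",np.round(onz("top",t,.096),4),"sc@.096",np.round(onz("scene",s,.096),4))
tc=np.array([onz("top",p,.096)[:2] for p in tp]);s2=np.array([onz("scene",p,.096)[:2] for p in sc])
for c in(tc,s2):
    y=c[0]+c[3]-c[1]-c[2];x=c[0]+c[1]-c[2]-c[3];print("centre",c.mean(0),"yaw y",np.degrees(np.arctan2(-y[0],y[1])),"x",np.degrees(np.arctan2(x[1],x[0])),"size",np.linalg.norm(x)/2,np.linalg.norm(y)/2)
H=cv2.cvtColor(S,cv2.COLOR_BGR2HSV)
k=cv2.inRange(H,(0,0,50),(179,70,130));k2=np.zeros_like(k);k2[220:242,374:402]=k[220:242,374:402]
c=max(cv2.findContours(k2,0,2)[0],key=cv2.contourArea);r=cv2.minAreaRect(c);print("button scene",r,onz("scene",r[0],.105)); print(two(r[0],(264.8,230.5)))
ct=[(230+x/4,170+y/4) for x,y in[(537,143),(670,129),(675,176),(541,188)]]
c=np.array([onz("top",p,.068)[:2] for p in ct]);print("carton",c,c.mean(0))
y=c[0]+c[3]-c[1]-c[2];x=c[0]+c[1]-c[2]-c[3];print("yaw",np.degrees(np.arctan2(-y[0],y[1])),np.degrees(np.arctan2(x[1],x[0])),np.linalg.norm(x)/2,np.linalg.norm(y)/2)
print("carton top mid in scene",proj("scene",[*c.mean(0),.068]))
k=cv2.inRange(H,(5,80,60),(25,255,255));k2[:]=0;k2[172:215,275:320]=255
cv2.imwrite("pics/s_carton.png",cv2.resize(S[165:225,265:345],None,fx=8,fy=8,interpolation=cv2.INTER_CUBIC))
E
```

```text
BL [0.6094 0.2205 0.0867] 0.003 top@.096 [0.6082 0.2178 0.096 ] sc@.096 [0.6136 0.2278 0.096 ]
BR [0.5441 0.0608 0.0925] 0.0048 top@.096 [0.5452 0.059  0.096 ] sc@.096 [0.5448 0.0658 0.096 ]
FR [0.4003 0.1125 0.0846] 0.0025 top@.096 [0.4002 0.1105 0.096 ] sc@.096 [0.4091 0.1227 0.096 ]
FL [0.468  0.277  0.0847] 0.0001 top@.096 [0.4664 0.2745 0.096 ] sc@.096 [0.4765 0.2836 0.096 ]
centre [0.50501402 0.16544235] yaw y -21.815860549970562 x -20.663924231229352 size 0.15325063062908945 0.1738240432501593
centre [0.51100403 0.17495286] yaw y -22.885986850218988 x -22.443976824678053 size 0.14758003423046434 0.17524308491670693
button scene ((387.5, 232.5), (15.0, 19.0), 90.0) [0.4538833  0.20292226 0.105     ]
(array([0.44408355, 0.19310148, 0.09193413]), np.float64(0.0015548298564828367))
carton [[ 0.52750261 -0.13118567]
 [ 0.53848205 -0.24166627]
 [ 0.49902072 -0.24441766]
 [ 0.48982248 -0.13370475]] [ 0.51370696 -0.18774359]
yaw 5.212204237362185 3.9085013693032193 0.03866064920320301 0.1110559573284552
carton top mid in scene [297.91150931 185.08064627]
```

View pics/s_carton.png

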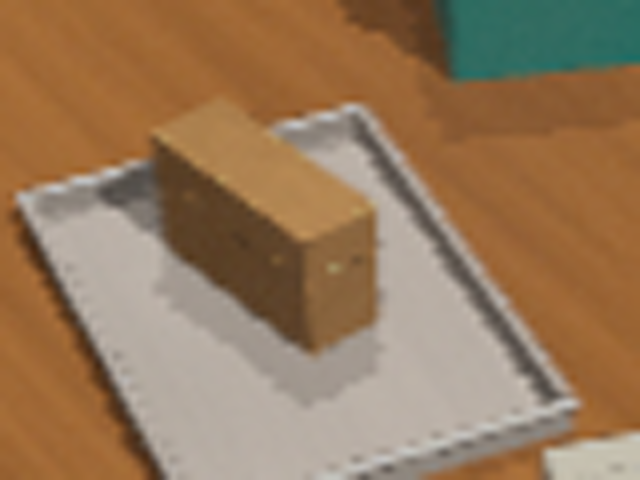

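The scene view agrees with the top-view carton position: its top centre is at px (298,186), and the projection gives (298,185). I take the canister as centre (.505,.170), yaw −22.3°, and move the closed fingers above the button.

```bash
cat >> h.py <<'E'
C=np.array([.505,.170]);YAW=np.radians(-22.3)
def can(x,y,z):
    c,s=np.cos(YAW),np.sin(YAW);return np.array([C[0]+c*x-s*y,C[1]+s*x+c*y,z])
def incan():
    o=get_obs();c,s=np.cos(YAW),np.sin(YAW);d=np.array(o["tool_pos"][:2])-C
    return np.round([c*d[0]+s*d[1],-s*d[0]+c*d[1],o["tool_pos"][2]-.014,np.degrees(o["ee_rot"][2])],4)  # x,y,tip z,yaw
E
python3 -c "
from h import *
print(can(-.055,0,.149),shift(can(-.055,0,.149)))"
```

```text
[0.45411347 0.19087009 0.149     ] [-39.52 -25.53   6.98]
```

Call:
servo_tool --pt "-4.5 -2.9 0 1" --pt "-9 -5.8 0 2" --pt "-13.5 -8.7 0 3" --pt "-18 -11.6 0 4" --pt "-22.5 -14.5 0 5" --pt "-27 -17.4 0 6" --pt "-31.5 -20.3 1 7" --pt "-36 -23.2 3 8" --claw 255

```text
time: 1.1
tool_pos: [0.4271, 0.2213, 0.1898]
ee_rot: [3.14, 0.001, 2.759]
wrist_force: [-0.1, 0.7, 0.7]
width: 0.0173
finger_force: 0.0
```

Call:
servo_tool --pt "-3.1 -2.8 3 0.5" --pt "-3.1 -2.8 4 0.5" --pt "-3.1 -2.8 4 0.5"

```text
time: 1.48
tool_pos: [0.4431, 0.1852, 0.1484]
ee_rot: [-3.141, -0.002, 2.751]
wrist_force: [-0.6, -0.5, 0.3]
width: 0.0005
finger_force: 0.0
```

```bash
python3 - <<'E'
from h import *
a=snapshot("top");b=snapshot("scene")
c=np.zeros((560,800,3),np.uint8);c[:,:400]=cv2.resize(a[180:250,235:285],(400,560),interpolation=2);c[:480,400:]=cv2.resize(b[190:270,350:416],(400,480),interpolation=2)
cv2.imwrite("pics/c2.png",c);print(incan(),get_obs()["time"],get_obs()["wrist_force"],get_obs()["width"])
E
```

```text
[-6.260000e-02 -8.200000e-03  1.363000e-01  1.577359e+02] 1.575 [ 0.08314962 -0.08991022  0.61685026] 0.000819248560616026
```

View pics/c2.png

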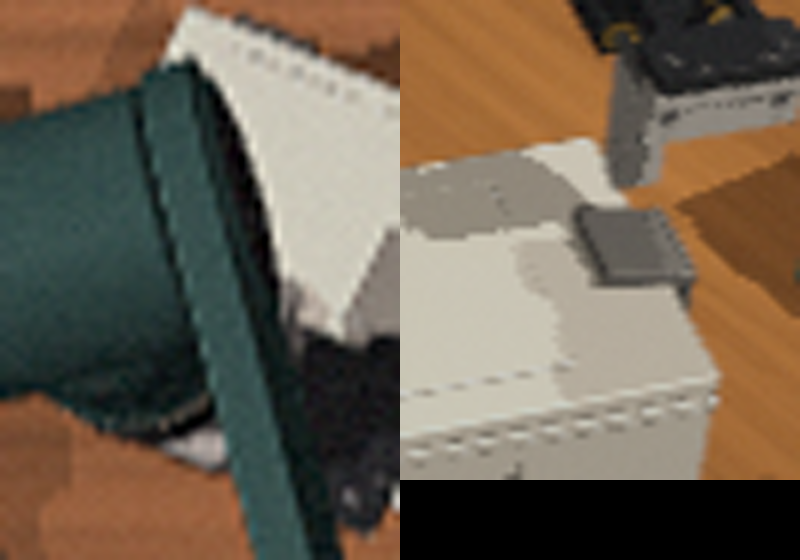

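In the scene half of this view, the fingertips are at about px (388,221), just above the button centred at (388,230). I'll check the projections for bias.

```bash
python3 -c "
from h import *
o=get_obs();t=np.array(o['tool_pos'])-[0,0,.014]
print('tip proj',proj('scene',t),'button exp',proj('scene',can(-.061,0,.105)))
print('to -.055,0,.115',shift(can(-.056,0,.114+.014)))"
```

```text
tip proj [387.08163671 219.83046382] button exp [386.52951132 229.84641485]
to -.055,0,.115 [-0.66  0.82  2.23]
```

Call:
servo_tool --pt "-0.7 0.8 1 0" --pt "-0.7 0.8 1.9 0" --pt "-0.7 0.8 2.3 0" --pt "-0.7 0.8 2.6 0" --pt "-0.7 0.8 2.8 0" --pt "-0.7 0.8 3.0 0" --pt "-0.7 0.8 3.2 0" --pt "-0.7 0.8 3.3 0"

```text
time: 2.58
tool_pos: [0.4537, 0.1899, 0.1168]
ee_rot: [3.141, 0.0, 2.751]
wrist_force: [1.1, 0.4, 1.5]
width: 0.0003
finger_force: 1.2
```

```bash
python3 -c "
from h import *
print(incan(),get_obs()['wrist_force'])"
```

```text
[-5.500000e-02 -1.100000e-03  1.028000e-01  1.576408e+02] [1.10448234 0.43620042 1.54928345]
```

Call:
servo_tool --pt "0 0 0.1 0" --pt "0 0 0.2 0" --pt "0 0 0.3 0" --pt "0 0 0.3 0"

```text
time: 3.08
tool_pos: [0.4535, 0.19, 0.1139]
ee_rot: [3.141, -0.0, 2.752]
wrist_force: [0.0, -0.2, 4.8]
width: 0.0008
finger_force: 2.4
```

```bash
cat > arc.py <<'E'
# rows for lid arc: finger front corner on lid outer face at radius r, height t above hinge plane; x in can frame of finger centre, tip z
import numpy as np,sys
def f(th,r,t,w=.008):
    x=.077-r*np.cos(th)+t*np.sin(th)+w; z=.084+r*np.sin(th)+t*np.cos(th)
    return np.array([x,z])
def rows(ths,r,t):
    p=np.array([f(a,r,t) for a in ths]);
    for a,b in zip(ths,p): print(round(a,3),np.round(b,4),end=' ')
    d=(p-p[0])*100;print();
    for k in range(0,len(d)-1,8):
        e=(d[k+1:k+9]-d[k]);print([[round(-u,2),0,round(-v,2),0] for u,v in e])
E
python3 -c "
from h import *
print(incan(),get_obs()['wrist_force'])
from arc import *
s=np.linspace(0,1,41);rows(1.78*(s),.14,.0165)"
```

```text
[-5.520000e-02 -1.100000e-03  9.990000e-02  1.576528e+02] [ 0.0068467  -0.20884317  4.76708831]
0.0 [-0.055   0.1005] 0.045 [-0.0541  0.1067] 0.089 [-0.053   0.1129] 0.134 [-0.0516  0.119 ] 0.178 [-0.0499  0.125 ] 0.222 [-0.0479  0.131 ] 0.267 [-0.0457  0.1369] 0.312 [-0.0432  0.1426] 0.356 [-0.0405  0.1483] 0.4 [-0.0375  0.1538] 0.445 [-0.0343  0.1592] 0.49 [-0.0308  0.1644] 0.534 [-0.0271  0.1695] 0.578 [-0.0232  0.1744] 0.623 [-0.0191  0.1791] 0.668 [-0.0147  0.1836] 0.712 [-0.0102  0.188 ] 0.757 [-0.0055  0.1921] 0.801 [-0.0006  0.196 ] 0.846 [0.0045 0.1997] 0.89 [0.0097 0.2032] 0.935 [0.0151 0.2064] 0.979 [0.0206 0.2094] 1.024 [0.0262 0.2121] 1.068 [0.032  0.2146] 1.112 [0.0379 0.2169] 1.157 [0.0438 0.2188] 1.202 [0.0499 0.2205] 1.246 [0.056  0.2219] 1.291 [0.0621 0.2231] 1.335 [0.0683 0.224 ] 1.38 [0.0746 0.2246] 1.424 [0.0808 0.2249] 1.469 [0.0871 0.225 ] 1.513 [0.0934 0.2247] 1.558 [0.0996 0.2242] 1.602 [0.1059 0.2234] 1.646 [0.112  0.2224] 1.691 [0.1182 0.221 ] 1.736 [0.1242 0.2194] 1.78 [0.1302 0.2175] 
[[np.float64(-0.09), 0, np.float64(-0.62), 0], [np.float64(-0.2), 0, np
[... 1060 characters left out ...]
.float64(-0.22), 0], [np.float64(-1.18), 0, np.float64(-0.42), 0], [np.float64(-1.79), 0, np.float64(-0.59), 0], [np.float64(-2.4), 0, np.float64(-0.73), 0], [np.float64(-3.01), 0, np.float64(-0.85), 0], [np.float64(-3.63), 0, np.float64(-0.94), 0], [np.float64(-4.26), 0, np.float64(-1.0), 0], [np.float64(-4.88), 0, np.float64(-1.03), 0]]
[[np.float64(-0.63), 0, np.float64(-0.0), 0], [np.float64(-1.25), 0, np.float64(0.02), 0], [np.float64(-1.88), 0, np.float64(0.07), 0], [np.float64(-2.5), 0, np.float64(0.15), 0], [np.float64(-3.12), 0, np.float64(0.26), 0], [np.float64(-3.73), 0, np.float64(0.39), 0], [np.float64(-4.34), 0, np.float64(0.55), 0], [np.float64(-4.94), 0, np.float64(0.74), 0]]
```

Call:
servo_tool --pt "0 0 -0.4 0" --pt "-0.1 0 -0.9 0" --pt "-0.2 0 -1.4 0" --pt "-0.4 0 -2.0 0" --pt "-0.5 0 -2.6 0" --pt "-0.7 0 -3.2 0" --pt "-0.9 0 -3.8 0" --pt "-1.2 0 -4.4 0"

```text
time: 4.08
tool_pos: [0.4648, 0.1851, 0.1579]
ee_rot: [-3.142, 0.0, 2.751]
wrist_force: [0.4, -0.4, 1.1]
width: 0.0004
finger_force: 0.9
```

```bash
python3 - <<'E'
from h import *
b=snapshot("scene")
cv2.imwrite("pics/c3.png",cv2.resize(b[150:290,300:460],None,fx=4,fy=4,interpolation=2))
print(incan(),get_obs()['wrist_force'],get_obs()['time'])
from arc import *
s=np.linspace(.3,1.8,33)
p=np.array([f(a,.14-.015*min(1,(a-.3)/1),.0165) for a in s]);d=(p-p[0])*100
for k in range(0,32,8): print(s[k+8].round(2),p[k+8].round(3),[[float(round(-u,2)),0,float(round(-v,2)),0] for u,v in d[k+1:k+9]-d[k]])
E
```

```text
[-4.230000e-02 -1.200000e-03  1.448000e-01  1.576321e+02] [-0.86397502 -0.01014018  3.74503815] 4.125
0.68 [-0.01   0.181] [[-0.35, 0, -0.57, 0], [-0.72, 0, -1.13, 0], [-1.12, 0, -1.66, 0], [-1.54, 0, -2.17, 0], [-1.98, 0, -2.66, 0], [-2.44, 0, -3.12, 0], [-2.93, 0, -3.56, 0], [-3.43, 0, -3.97, 0]]
1.05 [0.035 0.204] [[-0.52, 0, -0.39, 0], [-1.05, 0, -0.75, 0], [-1.6, 0, -1.08, 0], [-2.15, 0, -1.38, 0], [-2.72, 0, -1.65, 0], [-3.3, 0, -1.9, 0], [-3.89, 0, -2.12, 0], [-4.48, 0, -2.3, 0]]
1.42 [0.083 0.21 ] [[-0.6, 0, -0.16, 0], [-1.2, 0, -0.29, 0], [-1.81, 0, -0.38, 0], [-2.41, 0, -0.45, 0], [-3.02, 0, -0.49, 0], [-3.61, 0, -0.55, 0], [-4.2, 0, -0.6, 0], [-4.79, 0, -0.62, 0]]
1.8 [0.129 0.202] [[-0.59, 0, 0.01, 0], [-1.18, 0, 0.04, 0], [-1.77, 0, 0.1, 0], [-2.35, 0, 0.19, 0], [-2.93, 0, 0.3, 0], [-3.51, 0, 0.44, 0], [-4.07, 0, 0.61, 0], [-4.63, 0, 0.81, 0]]
```

View pics/c3.png

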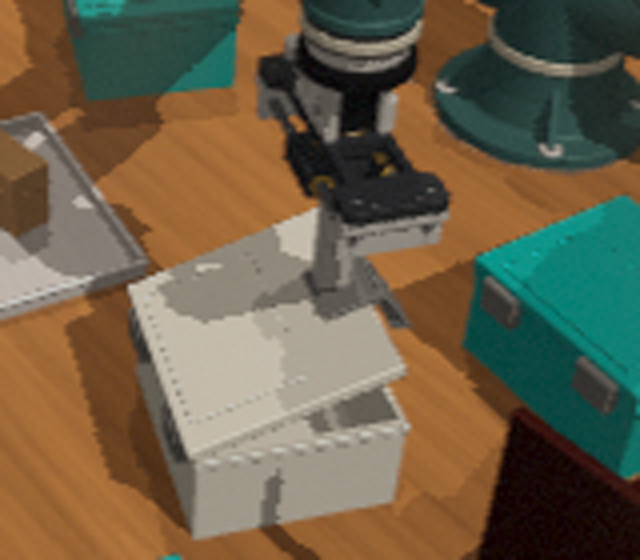

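The picture shows the lid up about 0.3 rad under the finger, with the finger on the button at crop (330,300). I'll follow the arc the rest of the way.

Call:
servo_tool --pt "-0.35 0 -0.55 0" --pt "-0.7 0 -1.1 0" --pt "-1.1 0 -1.65 0" --pt "-1.55 0 -2.15 0" --pt "-2.0 0 -2.65 0" --pt "-2.45 0 -3.1 0" --pt "-2.9 0 -3.55 0" --pt "-3.4 0 -3.95 0"

```text
time: 5.12
tool_pos: [0.4965, 0.1721, 0.1972]
ee_rot: [3.142, 0.0, 2.751]
wrist_force: [0.2, 0.6, 2.5]
width: 0.0004
finger_force: 0.8
```

Call:
servo_tool --pt "-0.5 0 -0.4 0" --pt "-1.05 0 -0.75 0" --pt "-1.6 0 -1.1 0" --pt "-2.15 0 -1.4 0" --pt "-2.7 0 -1.65 0" --pt "-3.3 0 -1.9 0" --pt "-3.9 0 -2.1 0" --pt "-4.5 0 -2.3 0"

```text
time: 6.12
tool_pos: [0.5381, 0.155, 0.22]
ee_rot: [3.142, 0.0, 2.751]
wrist_force: [1.2, 0.1, 1.3]
width: 0.0002
finger_force: 0.6
```

```bash
python3 -c "
from h import *
print(incan(),get_obs()['wrist_force'],get_obs()['time'])"
```

```text
[ 3.63000e-02 -1.40000e-03  2.06000e-01  1.57642e+02] [1.1871235  0.05521423 1.2961977 ] 6.125
```

Call:
servo_tool --pt "-0.55 0 -0.15 0" --pt "-1.15 0 -0.3 0" --pt "-1.7 0 -0.4 0" --pt "-2.3 0 -0.45 0" --pt "-2.9 0 -0.5 0" --pt "-3.5 0 -0.55 0" --pt "-4.1 0 -0.6 0" --pt "-4.7 0 -0.6 0"

```text
time: 7.12
tool_pos: [0.5815, 0.1371, 0.226]
ee_rot: [3.142, -0.0, 2.751]
wrist_force: [0.9, -0.2, 1.1]
width: 0.0001
finger_force: 0.4
```

Call:
servo_tool --pt "-0.5 0 0 0" --pt "-1.0 0 0 0" --pt "-1.5 0 0.1 0" --pt "-2.0 0 0.2 0" --pt "-2.5 0 0.2 0" --pt "-3.0 0 0.3 0" --pt "-3.5 0 0.4 0" --pt "-4.0 0 0.5 0"

```text
time: 8.12
tool_pos: [0.6185, 0.122, 0.221]
ee_rot: [3.141, 0.0, 2.751]
wrist_force: [0.4, -0.3, 0.7]
width: 0.0006
finger_force: 0.4
```

Call:
servo_tool --pt "-0.4 0 0.1 0" --pt "-0.8 0 0.2 0" --pt "-1.2 0 0.2 0" --pt "-1.6 0 0.2 0" --pt "-2.0 0 0.2 0"

```text
time: 8.75
tool_pos: [0.6368, 0.1145, 0.2189]
ee_rot: [3.142, -0.0, 2.752]
wrist_force: [-0.1, -0.3, 0.2]
width: 0.0009
finger_force: 0.0
```

```bash
python3 - <<'E'
from h import *
b=snapshot("scene");a=snapshot("top")
c=np.zeros((600,800,3),np.uint8);c[:,:440]=cv2.resize(b[130:280,330:440],(440,600));c[:480,440:]=cv2.resize(a[150:270,230:320],(360,480));cv2.imwrite("pics/c4.png",c)
print(incan(),get_obs()['wrist_force'],get_obs()['time'])
E
```

```text
[ 1.432000e-01 -1.500000e-03  2.048000e-01  1.576339e+02] [ 1.19598443 -0.03322569  0.68733968] 8.85
```

View pics/c4.png

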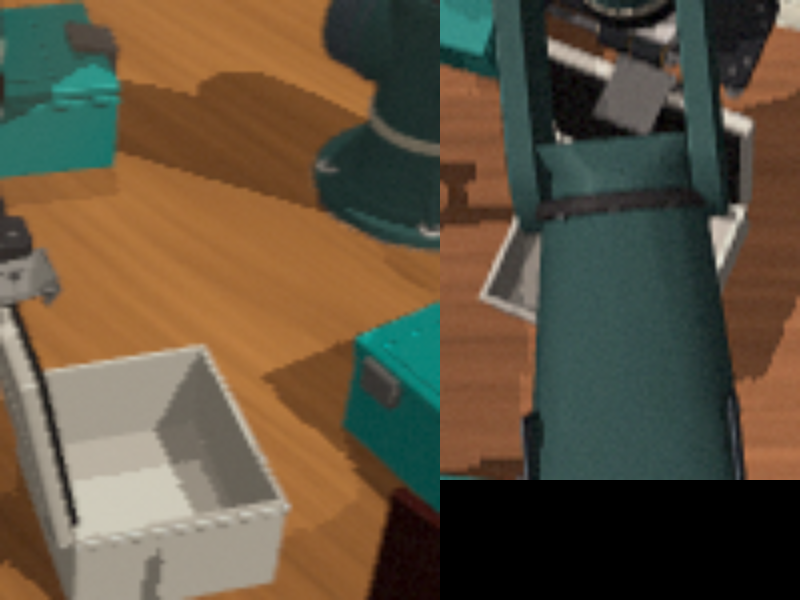

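The lid stands fully open: the scene half shows its edge on at left and the empty tub inside. Next I retreat upward and go to the carton.

```bash
python3 -c "
from h import *
p=np.array(get_obs()['tool_pos'])+[.009,-.004,.07]
print(shift([.513,-.187,p[2]],p), shift([.513,-.187,.12],p))"
```

```text
[  0.98 -32.55   0.  ] [  0.97 -32.55  16.88]
```

Call:
servo_tool --pt "-0.5 0 -1 0" --pt "-1 0 -4 0" --pt "-1 0 -7 0" --claw 0

```text
time: 9.22
tool_pos: [0.6462, 0.1104, 0.2902]
ee_rot: [3.142, 0.0, 2.751]
wrist_force: [-0.6, 0.4, 1.1]
width: 0.0267
finger_force: 0.0
```

Call:
servo_tool --pt "0 -4 0 8" --pt "0 -8 0 16" --pt "0 -12.5 0 24" --pt "0 -17 0 32" --pt "0 -21.5 0 40" --pt "0.5 -26 2 48" --pt "1 -30 5 56" --pt "1 -32.5 8 63"

```text
time: 10.22
tool_pos: [0.5125, -0.188, 0.2096]
ee_rot: [3.14, 0.001, 1.646]
wrist_force: [0.0, -0.4, -0.0]
width: 0.0937
finger_force: 0.0
```

```bash
python3 - <<'E'
from h import *
b=snapshot("scene")
cv2.imwrite("pics/c5.png",cv2.resize(b[130:270,240:400],None,fx=4,fy=4,interpolation=2))
o=get_obs();print(o["tool_pos"],np.degrees(o["ee_rot"][2]),o["width"],shift([.513,-.187,.036]))
E
```

```text
[ 0.5096872  -0.18929846  0.20437459] 94.04473054558055 0.09385899163009472 [ 0.19  0.46 16.83]
```

View pics/c5.png

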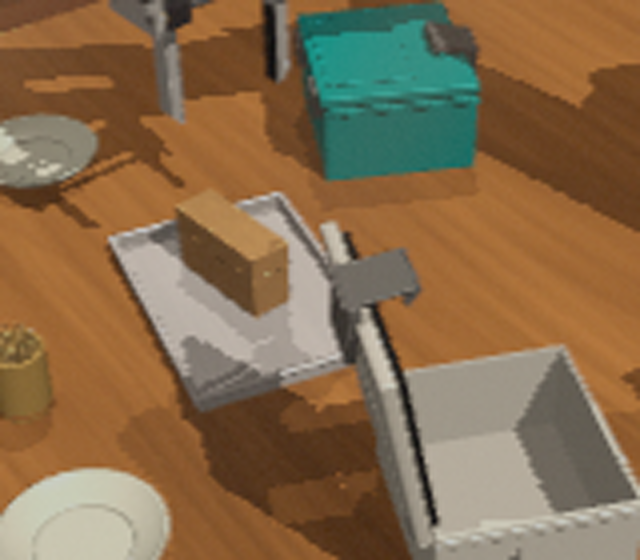

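The gripper straddles the carton at crop (230,250), and the lid stays open. I descend and grip, and check the tub rim projection at the same time.

Call:
servo_tool --pt "0.2 0.4 4 0" --pt "0.2 0.4 8 0" --pt "0.2 0.4 11 0" --pt "0.2 0.4 13.5 0" --pt "0.2 0.4 15.5 0" --pt "0.2 0.4 16.6 0" --pt "0.2 0.4 16.8 0" --pt "0.2 0.4 16.8 0"

```text
time: 11.28
tool_pos: [0.5176, -0.1839, 0.042]
ee_rot: [3.14, 0.001, 1.652]
wrist_force: [-0.3, 0.3, 1.2]
width: 0.0937
finger_force: 0.0
```

Call:
servo_tool --pt "0 0 0 0" --pt "0 0 0 0" --pt "0 0 0 0" --pt "0 0 0 0" --pt "0 0 0 0" --claw 200

```text
time: 11.9
tool_pos: [0.5169, -0.1838, 0.0409]
ee_rot: [3.142, -0.0, 1.652]
wrist_force: [-0.1, 0.5, 0.6]
width: 0.0474
finger_force: 0.0
```

```bash
python3 - <<'E'
from h import *
for c,p in[((-.075,-.085),(380.5,217)),((-.075,.085),(401.7,256.7)),((.075,.085),(348.7,265))]:
    print(proj("scene",can(*c,.084)),p)
o=get_obs();print(o["tool_pos"],np.degrees(o["ee_rot"][2]),o["width"],o["finger_force"])
E
```

```text
[380.4361231  215.71986952] (380.5, 217)
[401.56532068 255.19163271] (401.7, 256.7)
[349.15526816 265.06674917] (348.7, 265)
[ 0.51687463 -0.18377156  0.04094988] 94.6445141288934 0.047417996496764606 0.0
```

Call:
servo_tool --pt "0 -0.2 0 0" --pt "0 -0.2 0 0" --pt "0 -0.2 0 0" --pt "0 -0.2 0 0" --pt "0 -0.2 0 0" --claw 255

```text
time: 12.52
tool_pos: [0.5149, -0.1839, 0.0409]
ee_rot: [-3.142, -0.0, 1.652]
wrist_force: [-0.7, 1.2, -1.0]
width: 0.0401
finger_force: 29.8
```

Call:
servo_tool --pt "0 0 -0.3 0" --pt "0 0 -0.8 0" --pt "0 0 -1.5 0" --pt "0 0 -3 0"

```text
time: 13.02
tool_pos: [0.5144, -0.1837, 0.0711]
ee_rot: [-3.14, -0.001, 1.652]
wrist_force: [0.7, -0.2, -1.2]
width: 0.0399
finger_force: 29.8
```

```bash
python3 - <<'E'
from h import *
o=get_obs();print(o["tool_pos"],np.degrees(o["ee_rot"][2]),o["width"],o["finger_force"],o["wrist_force"])
p=np.array(o["tool_pos"])+[0,0,.16]
print(shift(can(0,0,p[2]),p), "carton along-tool-x offset: TCP y minus -.187 =",o["tool_pos"][1]+.187)
E
```

```text
[ 0.51437315 -0.18368661  0.071058  ] 94.64560970495616 0.03989607110492035 29.785679876804352 [ 0.68906419 -0.23721175 -1.16077059]
[3.533e+01 1.930e+00 3.000e-02] carton along-tool-x offset: TCP y minus -.187 = 0.0033133945517228314
```

Call:
servo_tool --pt "0 0 -3 0" --pt "0 0 -7 0" --pt "1 0 -11 0" --pt "4 0.2 -14 -6" --pt "8 0.4 -15 -14" --pt "12 0.6 -15 -22" --pt "16 0.9 -15 -30" --pt "20 1.1 -15 -38"

```text
time: 14.02
tool_pos: [0.5096, 0.0175, 0.2224]
ee_rot: [3.14, 0.001, 2.32]
wrist_force: [-0.0, -0.7, -1.7]
width: 0.0399
finger_force: 29.8
```

```bash
python3 - <<'E'
from h import *
print(incan(),get_obs()["width"]);p=get_obs()["tool_pos"];print(shift(can(-.004,0,p[2])))
E
```

```text
[ 6.210000e-02 -1.393000e-01  2.084000e-01  1.329039e+02] 0.039881811539465635
[11.85  9.87 -0.  ]
```

Call:
servo_tool --pt "3 2.5 0 -7" --pt "6 5 0 -14" --pt "9 7.5 0 -20" --pt "11 9.2 0 -24.8" --pt "11.7 9.8 0 -24.8" --pt "11.7 9.8 0 -24.8"

```text
time: 14.78
tool_pos: [0.5023, 0.169, 0.2218]
ee_rot: [3.141, 0.0, 2.748]
wrist_force: [-0.1, 1.6, -1.9]
width: 0.0397
finger_force: 29.8
```

```bash
python3 - <<'E'
from h import *
b=snapshot("scene");a=snapshot("top")
cv2.imwrite("pics/c6.png",np.hstack([cv2.resize(b[150:290,320:430],(440,560)),cv2.resize(a[150:290,230:320],(360,560))]))
print(incan(),get_obs()["width"]);print(shift(can(-.004,0,.046)))
E
```

```text
[-1.800000e-03 -1.800000e-03  2.079000e-01  1.574685e+02] 0.039734974437449756
[ 0.24  0.16 17.59]
```

View pics/c6.png

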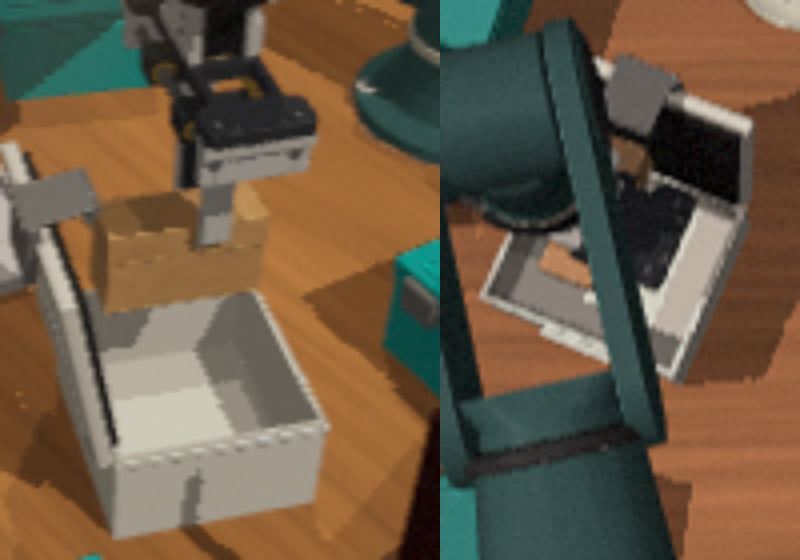

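The carton hangs aligned over the open tub, at scene crop (180,250) and top crop (600,215). I lower it in, slowly at the end.

Call:
servo_tool --pt "0.2 0.1 3 0" --pt "0.2 0.1 6.5 0" --pt "0.2 0.1 10 0" --pt "0.2 0.1 12.5 0" --pt "0.2 0.1 14.5 0" --pt "0.2 0.1 16 0" --pt "0.2 0.1 16.8 0" --pt "0.2 0.1 17.2 0"

```text
time: 15.88
tool_pos: [0.5067, 0.1694, 0.061]
ee_rot: [3.138, 0.015, 2.749]
wrist_force: [-9.5, -8.0, 41.1]
width: 0.0397
finger_force: 30.1
```

Call:
servo_tool --pt "0 0 0.15 0" --pt "0 0 0.3 0" --pt "0 0 0.4 0" --pt "0 0 0.5 0" --pt "0 0 0.6 0"

```text
time: 16.5
tool_pos: [0.5086, 0.1687, 0.0568]
ee_rot: [3.137, 0.019, 2.749]
wrist_force: [-8.1, -9.5, 42.3]
width: 0.04
finger_force: 30.1
```

That is unexpected contact, 41 N at TCP 0.061. I look before doing anything else.

```bash
python3 - <<'E'
from h import *
b=snapshot("scene");a=snapshot("top")
cv2.imwrite("pics/c7.png",np.hstack([cv2.resize(b[150:290,320:430],(440,560)),cv2.resize(a[150:290,230:320],(360,560))]))
print(incan(),get_obs()["wrist_force"],get_obs()["wrist_torque"])
E
```

```text
[3.800000e-03 1.000000e-04 4.270000e-02 1.574789e+02] [-8.37340587 -9.70602937 41.07655654] [-2.24593357  1.54589926  0.17349716]
```

View pics/c7.png

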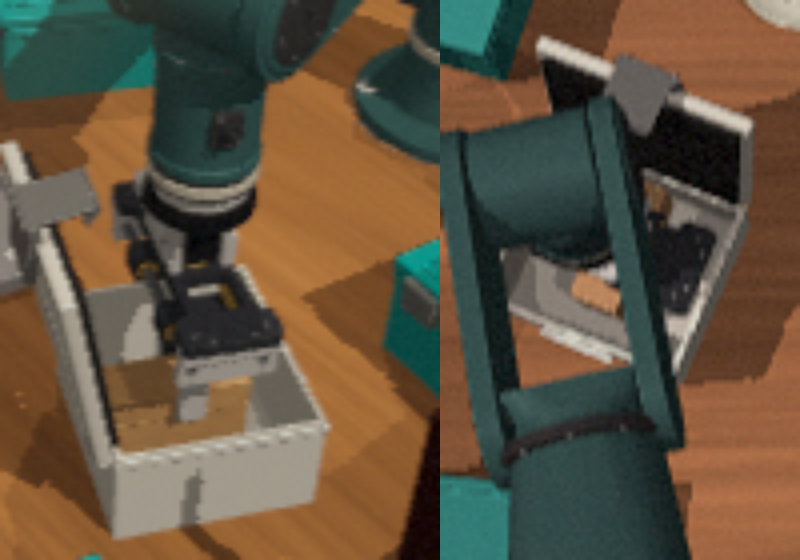

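```bash
python3 - <<'E'
from h import *
im=cv2.imread("pics/c7.png")
def S(X):p=proj("scene",X);return np.round([(p[0]-320)*4,(p[1]-150)*4])
def T(X):p=proj("top",X);return np.round([(p[0]-230)*4+440,(p[1]-150)*4])
cx=incan()[0]+.002
for zb in(.004,.019):
  for x in(-.055,.055):
    for y in(-.02,.02):print(zb,x,y,"S",S(can(cx+x,y,zb+.065)),"T",T(can(cx+x,y,zb+.065)))
H=cv2.cvtColor(im,cv2.COLOR_BGR2HSV);k=cv2.inRange(H,(8,95,60),(20,190,255))
for nm,(x0,y0,x1,y1) in dict(S=(60,300,320,460),T=(500,150,740,360)).items():
  m=k[y0:y1,x0:x1];n,l,st,_=cv2.connectedComponentsWithStats(m)
  for i in range(1,n):
    if st[i,4]>150:
      c=max(cv2.findContours((l==i).astype(np.uint8),0,2)[0],key=cv2.contourArea);print(nm,st[i,4],(cv2.approxPolyDP(c,4,True)[:,0]+[x0,y0]).tolist())
# coarse hue/val print of scene tub region
for y in range(340,460,12):print(y,[f"{H[y,x,0]},{H[y,x,1]},{H[y,x,2]}" for x in range(90,280,14)])
E
```

```text
0.004 -0.055 -0.02 S [237. 339.] T [611. 316.]
0.004 -0.055 0.02 S [256. 377.] T [566. 298.]
0.004 0.055 -0.02 S [ 95. 364.] T [664. 194.]
0.004 0.055 0.02 S [110. 403.] T [619. 176.]
0.019 -0.055 -0.02 S [239. 325.] T [609. 314.]
0.019 -0.055 0.02 S [258. 362.] T [563. 296.]
0.019 0.055 -0.02 S [ 95. 350.] T [662. 190.]
0.019 0.055 0.02 S [110. 388.] T [617. 173.]
S 2966 [[264, 300], [319, 405], [319, 300]]
S 8768 [[251, 378], [209, 384], [204, 418], [179, 423], [174, 418], [173, 354], [101, 366], [116, 443], [126, 452], [241, 432]]
S 989 [[60, 385], [60, 459], [84, 459]]
T 556 [[644, 181], [652, 210], [663, 210], [666, 216], [671, 205], [666, 191]]
T 2554 [[739, 252], [693, 359], [739, 359]]
T 1415 [[580, 268], [573, 297], [621, 317], [618, 289]]
T 1745 [[509, 318], [516, 359], [595, 359], [546, 339], [537, 325]]
340 ['18,39,33', '21,39,105', '19,38,106', '19,34,163', '20,33,161', '17,34,67', '20,42,36', '105,12,41', '110,18,42', '0,5,54', '120,12,43', '150,12,43', '0,0,38', '60,7,37']
352 ['18,40,82', '18,37,103', '18,42,110', '20,36,162', '20,35,162', '17,30,77', '12,71,47', '90,
[... 910 characters left out ...]
 '15,144,142', '15,116,90', '16,26,146', '17,32,143', '16,144,133', '15,144,140', '16,108,144', '19,40,120', '21,40,102']
424 ['18,38,147', '18,40,129', '17,125,137', '15,146,126', '16,141,146', '15,140,142', '15,134,116', '15,127,133', '16,142,142', '16,145,141', '16,145,142', '15,94,144', '20,37,137', '19,38,107']
436 ['18,38,114', '20,37,157', '15,146,103', '16,143,144', '16,145,142', '16,145,139', '16,144,140', '16,145,139', '15,143,139', '16,101,154', '17,68,168', '19,41,169', '19,26,186', '21,31,175']
448 ['19,40,89', '19,34,163', '17,74,151', '15,142,144', '16,107,153', '16,71,165', '17,49,172', '20,34,178', '23,25,187', '21,28,173', '20,30,171', '20,33,154', '20,35,154', '19,35,162']
```

The colour outline puts the carton's top at about 69 mm, level at both ends: top corner (251,378), against (256,377) expected for a carton on the floor. So the carton already sits flat on the tub floor, having slid in the grip, and I was pressing it down. I ease the load off before releasing.

Call:
servo_tool --pt "0 0 -0.4 0" --pt "0 0 -0.8 0" --pt "0 0 -1.1 0" --pt "0 0 -1.1 0"

```text
time: 17.1
tool_pos: [0.5036, 0.1707, 0.0568]
ee_rot: [3.138, 0.006, 2.748]
wrist_force: [1.7, -0.5, 10.2]
width: 0.0397
finger_force: 30.0
```

```bash
python3 - <<'E'
from h import *
o=get_obs();print(incan(),o["wrist_force"],o["wrist_torque"],o["width"])
im=cv2.imread("pics/c6.png")
def S(X):p=proj("scene",X);return np.round([(p[0]-320)*4,(p[1]-150)*4])
for top in(.249,.234):print(top,[S(can(-.001+x,.02-.002,z)).tolist() for x in(-.055,.055) for z in(top,top-.065)])
k=cv2.inRange(cv2.cvtColor(im,cv2.COLOR_BGR2HSV),(8,95,60),(20,190,255));m=k[180:320,85:275]
n,l,st,_=cv2.connectedComponentsWithStats(m)
for i in range(1,n):
    if st[i,4]>1000:
      c=max(cv2.findContours((l==i).astype(np.uint8),0,2)[0],key=cv2.contourArea);print(st[i,4],(cv2.approxPolyDP(c,4,True)[:,0]+[85,180]).tolist())
E
```

```text
[-1.600000e-03  1.000000e-04  4.280000e-02  1.574539e+02] [ 1.66457112 -0.48386644 10.17018529] [-0.47053074 -0.54386501  0.04955432] 0.03972016645215806
0.249 [[290.0, 178.0], [280.0, 254.0], [127.0, 204.0], [124.0, 280.0]]
0.234 [[287.0, 196.0], [277.0, 270.0], [126.0, 222.0], [123.0, 296.0]]
20233 [[89, 180], [101, 210], [92, 223], [85, 223], [85, 290], [98, 293], [106, 313], [255, 290], [274, 318], [274, 180], [238, 183], [231, 238], [205, 247], [195, 244], [199, 188], [177, 190], [174, 180]]
```

Call:
servo_tool --pt "0 0 -0.2 0" --pt "0 0 -0.3 0" --pt "0 0 -0.3 0"

```text
time: 17.48
tool_pos: [0.5011, 0.1708, 0.0569]
ee_rot: [3.141, -0.0, 2.748]
wrist_force: [2.3, 1.5, 3.1]
width: 0.04
finger_force: 30.0
```

Call:
servo_tool --pt "0 0 0 0" --pt "0 0 0 0" --pt "0 0 0 0" --pt "0 0 0 0" --pt "0 0 0 0" --claw 60

```text
time: 18.1
tool_pos: [0.5009, 0.1704, 0.0569]
ee_rot: [-3.142, -0.0, 2.748]
wrist_force: [-0.5, -0.8, 0.0]
width: 0.0721
finger_force: 0.0
```

Call:
servo_tool --pt "0 0 -1 0" --pt "0 0 -3 0" --pt "0 0 -6 0" --pt "0 0 -10 0" --pt "0 0 -15 0" --pt "0 0 -20 0" --pt "0 0 -24 0"

```text
time: 18.98
tool_pos: [0.5011, 0.1705, 0.3005]
ee_rot: [3.139, 0.003, 2.748]
wrist_force: [0.2, -0.7, -0.8]
width: 0.0718
finger_force: 0.0
```

Call:
servo_tool --pt "-4 -1.5 0 0" --pt "-8 -3 0 0" --pt "-12 -4.5 0 0" --pt "-15.3 -5.2 0 0" --pt "-15.3 -5.2 0 0" --claw 255

```text
time: 19.6
tool_pos: [0.6234, 0.062, 0.2962]
ee_rot: [-3.141, -0.001, 2.745]
wrist_force: [0.7, -0.1, -0.1]
width: 0.0255
finger_force: 0.0
```

```bash
python3 - <<'E'
from h import *
b=snapshot("scene");print(incan())
k=cv2.inRange(cv2.cvtColor(b,cv2.COLOR_BGR2HSV),(8,95,60),(20,190,255));m=k[222:268,342:390]
n,l,st,_=cv2.connectedComponentsWithStats(m)
for i in range(1,n):
    if st[i,4]>60:
      c=max(cv2.findContours((l==i).astype(np.uint8),0,2)[0],key=cv2.contourArea);print(st[i,4],(cv2.approxPolyDP(c,1.2,True)[:,0]+[342,222]).tolist())
for x in(-.055,.055):
    for y in(-.02,.02):print(x,y,np.round(proj("scene",can(x,y,.069)),1))
from arc import *
s=np.linspace(1.8,.03,49)
p=np.array([f(a,.13,.012) for a in s]);d=(p-p[0])*100
print(p[0])
for k in range(0,48,8): print(s[k+8].round(2),p[k+8].round(3),[[float(round(-u,2)),0,float(round(-v,2)),0] for u,v in d[k+1:k+9]-d[k]])
E
```

```text
[ 1.4940e-01 -5.4200e-02  2.8280e-01  1.5737e+02]
832 [[381, 236], [378, 235], [345, 241], [349, 261], [355, 262], [382, 257], [385, 244]]
-0.055 -0.02 [381.1 234.5]
-0.055 0.02 [385.8 243.8]
0.055 -0.02 [345.6 240.7]
0.055 0.02 [349.4 250.4]
[0.12622244 0.20787377]
1.5 [0.088 0.215] [[0.46, 0, -0.14, 0], [0.92, 0, -0.27, 0], [1.39, 0, -0.38, 0], [1.87, 0, -0.47, 0], [2.34, 0, -0.55, 0], [2.82, 0, -0.6, 0], [3.3, 0, -0.64, 0], [3.78, 0, -0.66, 0]]
1.21 [0.05 0.21] [[0.48, 0, -0.0, 0], [0.96, 0, 0.01, 0], [1.44, 0, 0.04, 0], [1.92, 0, 0.09, 0], [2.4, 0, 0.16, 0], [2.87, 0, 0.24, 0], [3.34, 0, 0.34, 0], [3.81, 0, 0.46, 0]]
0.92 [0.015 0.194] [[0.46, 0, 0.14, 0], [0.92, 0, 0.29, 0], [1.37, 0, 0.46, 0], [1.81, 0, 0.65, 0], [2.25, 0, 0.85, 0], [2.68, 0, 1.07, 0], [3.1, 0, 1.3, 0], [3.51, 0, 1.55, 0]]
0.62 [-0.014  0.169] [[0.4, 0, 0.26, 0], [0.79, 0, 0.54, 0], [1.18, 0, 0.84, 0], [1.55, 0, 1.15, 0], [1.9, 0, 1.47, 0], [2.25, 0, 1.8, 0], [2.59, 0, 2.15, 0], [2.91, 0, 2.5, 0]]
0.33 [-0.034  0.137] [[0.31, 0, 0.37, 0], [0.6, 0, 0.75, 0], [0.88, 0, 1.14, 0], [1.15, 0, 1.55, 0], [1.4, 0, 1.96, 0], [1.63, 0, 2.38, 0], [1.85, 0, 2.81, 0], [2.05, 0, 3.24, 0]]
0.03 [-0.045  0.1  ] [[0.19, 0, 0.44, 0], [0.36, 0, 0.89, 0], [0.51, 0, 1.35, 0], [0.65, 0, 1.81, 0], [0.77, 0, 2.28, 0], [0.87, 0, 2.75, 0], [0.95, 0, 3.22, 0], [1.02, 0, 3.7, 0]]
```

The carton lies flat and centred in the tub: its corners are within 1–2 px of those expected for 69 mm. Now I close the lid, pushing beside the button.

Call:
servo_tool --pt "0 0 3 0" --pt "0 0 6 0" --pt "0 0 7.5 0" --pt "0.6 0 7.5 0" --pt "1.2 0 7.5 0" --pt "1.8 0 7.5 0" --pt "2.3 0 7.5 0"

```text
time: 20.52
tool_pos: [0.6011, 0.0728, 0.2232]
ee_rot: [3.141, 0.002, 2.748]
wrist_force: [0.9, -0.3, 1.1]
width: 0.0004
finger_force: 0.4
```

Call:
servo_tool --pt "0.45 0 -0.15 0" --pt "0.9 0 -0.25 0" --pt "1.4 0 -0.4 0" --pt "1.85 0 -0.45 0" --pt "2.35 0 -0.55 0" --pt "2.8 0 -0.6 0" --pt "3.3 0 -0.65 0" --pt "3.8 0 -0.65 0"

```text
time: 21.52
tool_pos: [0.5658, 0.0871, 0.2285]
ee_rot: [-3.142, 0.0, 2.748]
wrist_force: [1.7, 0.5, -0.4]
width: -0.0
finger_force: 0.5
```

```bash
python3 -c "
from h import *
print(incan(),get_obs()['wrist_force'])"
```

```text
[ 8.770000e-02 -5.360000e-02  2.145000e-01  1.574425e+02] [ 1.6951315   0.52344707 -0.42059901]
```

Contact is right and on track, so I continue the arc.

Call:
servo_tool --pt "0.5 0 0 0" --pt "0.95 0 0 0" --pt "1.45 0 0.05 0" --pt "1.9 0 0.1 0" --pt "2.4 0 0.15 0" --pt "2.85 0 0.25 0" --pt "3.35 0 0.35 0" --pt "3.8 0 0.45 0"

```text
time: 22.52
tool_pos: [0.5307, 0.1018, 0.2239]
ee_rot: [3.141, 0.0, 2.748]
wrist_force: [1.3, 0.5, 0.1]
width: 0.0001
finger_force: 0.6
```

Call:
servo_tool --pt "0.45 0 0.15 0" --pt "0.9 0 0.3 0" --pt "1.35 0 0.45 0" --pt "1.8 0 0.65 0" --pt "2.25 0 0.85 0" --pt "2.7 0 1.05 0" --pt "3.1 0 1.3 0" --pt "3.5 0 1.55 0"

```text
time: 23.52
tool_pos: [0.4984, 0.1152, 0.2085]
ee_rot: [3.141, 0.0, 2.748]
wrist_force: [1.4, -0.1, 0.9]
width: 0.0007
finger_force: 0.8
```

Call:
servo_tool --pt "0.4 0 0.25 0" --pt "0.8 0 0.55 0" --pt "1.2 0 0.85 0" --pt "1.55 0 1.15 0" --pt "1.9 0 1.45 0" --pt "2.25 0 1.8 0" --pt "2.6 0 2.15 0" --pt "2.9 0 2.5 0"

```text
time: 24.52
tool_pos: [0.4717, 0.1263, 0.1833]
ee_rot: [3.141, 0.0, 2.748]
wrist_force: [2.1, -0.6, 0.9]
width: 0.0005
finger_force: 0.9
```

Call:
servo_tool --pt "0.3 0 0.35 0" --pt "0.6 0 0.75 0" --pt "0.9 0 1.15 0" --pt "1.15 0 1.55 0" --pt "1.4 0 1.95 0" --pt "1.65 0 2.4 0" --pt "1.85 0 2.8 0" --pt "2.05 0 3.25 0"

```text
time: 25.52
tool_pos: [0.4528, 0.1342, 0.1508]
ee_rot: [3.141, 0.0, 2.748]
wrist_force: [1.9, 0.4, 1.2]
width: 0.0003
finger_force: 1.1
```

```bash
python3 -c "
from h import *
print(incan(),get_obs()['wrist_force'])"
```

```text
[-3.470000e-02 -5.290000e-02  1.368000e-01  1.574452e+02] [1.85598933 0.44376508 1.20947307]
```

Call:
servo_tool --pt "0.2 0 0.45 0" --pt "0.35 0 0.9 0" --pt "0.5 0 1.35 0" --pt "0.65 0 1.8 0" --pt "0.75 0 2.3 0" --pt "0.85 0 2.75 0" --pt "0.95 0 3.2 0" --pt "1.0 0 3.7 0"

```text
time: 26.52
tool_pos: [0.4436, 0.1381, 0.1141]
ee_rot: [3.141, 0.0, 2.748]
wrist_force: [1.0, -0.6, 3.4]
width: 0.0005
finger_force: 1.7
```

Call:
servo_tool --pt "0 0 0.2 0" --pt "0 0 0.4 0" --pt "0 0 0.5 0" --pt "0 0 0.5 0"

```text
time: 27.02
tool_pos: [0.4433, 0.1382, 0.1095]
ee_rot: [3.141, -0.001, 2.748]
wrist_force: [-0.5, 1.4, 6.4]
width: 0.0007
finger_force: 3.0
```

```bash
python3 -c "
from h import *
print(incan(),get_obs()['wrist_force'])"
```

```text
[-4.500000e-02 -5.280000e-02  9.550000e-02  1.574553e+02] [-0.46080054  1.40098094  6.35821696]
```

Call:
servo_tool --pt "0 0 0.15 0" --pt "0 0 0.3 0" --pt "0 0 0.4 0" --pt "0 0 0.4 0"

```text
time: 27.52
tool_pos: [0.4432, 0.1383, 0.1074]
ee_rot: [3.141, -0.001, 2.748]
wrist_force: [-5.0, 0.1, 15.0]
width: 0.0005
finger_force: 7.3
```

Call:
servo_tool --pt "0 0 -0.3 0" --pt "0 0 -0.6 0" --pt "0 0 -0.9 0" --pt "0 0 -1.2 0" --pt "0 0 -1.5 0" --pt "0 0 -1.8 0" --pt "0 0 -2.2 0" --pt "0 0 -2.6 0"

```text
time: 28.52
tool_pos: [0.4437, 0.1379, 0.1313]
ee_rot: [3.141, 0.0, 2.748]
wrist_force: [0.3, -0.4, 0.3]
width: 0.0007
finger_force: 0.0
```

```bash
python3 -c "
from h import *
print(incan(),get_obs()['wrist_force'])"
```

```text
[-4.450000e-02 -5.290000e-02  1.173000e-01  1.574474e+02] [ 0.26696138 -0.44769094  0.34428846]
```

The lid did not follow the finger up. I back off and compare the picture with the starting one.

Call:
servo_tool --pt "0 0 -4 0" --pt "0 0 -8 0" --pt "3 -4 -12 0" --pt "6 -9 -14 0" --pt "9 -14 -14 0" --pt "11 -18 -14 0" --pt "12 -21 -14 0" --pt "12 -21 -14 0"

```text
time: 29.52
tool_pos: [0.2517, -0.0108, 0.2716]
ee_rot: [3.141, 0.003, 2.743]
wrist_force: [-0.4, -0.6, -0.1]
width: 0.0007
finger_force: 0.0
```

```bash
python3 - <<'E'
from h import *
b=snapshot("scene");cv2.imwrite("pics/end.png",b);a=cv2.imread("pics/scene0.png")
d=lambda im,x0,y0,x1,y1:im[y0:y1,x0:x1].astype(int)
def edge(im,box):
    x0,y0,x1,y1=box;return cv2.Canny(cv2.GaussianBlur(im,(3,3),0),40,120)[y0:y1,x0:x1]
for n,box in dict(canister=(325,205,410,285),tray=(262,175,340,232),saucerA=(228,155,268,182),saucerB=(235,245,287,285),pick=(233,208,256,238),candy=(410,250,530,375)).items():
    x0,y0,x1,y1=box;e0,e1=edge(a,box)>0,edge(b,box)>0
    D0=cv2.distanceTransform((~e0).astype(np.uint8),2,3);print(n,"diff>40:",(np.abs(d(a,*box)-d(b,*box)).max(2)>40).mean().round(3),"edge dist mean",D0[e1].mean().round(2))
def white(im):
    k=cv2.inRange(cv2.cvtColor(im,cv2.COLOR_BGR2HSV),(0,0,70),(179,60,255))[200:290,322:412];c=max(cv2.findContours(k,0,2)[0],key=cv2.contourArea);return cv2.contourArea(c),cv2.boundingRect(c)
def btn(im):
    k=cv2.inRange(cv2.cvtColor(im,cv2.COLOR_BGR2HSV),(0,0,50),(179,70,130))[220:242,374:402];c=max(cv2.findContours(k,0,2)[0],key=cv2.contourArea);return cv2.minAreaRect(c)
print(white(a),white(b),btn(a),btn(b));o=get_obs();print(o["tool_pos"],o["wrist_force"],o["time"])
E
```

```text
canister diff>40: 0.008 edge dist mean 0.22
tray diff>40: 0.138 edge dist mean 0.4
saucerA diff>40: 0.0 edge dist mean 0.0
saucerB diff>40: 0.0 edge dist mean 0.01
pick diff>40: 0.0 edge dist mean 0.09
candy diff>40: 0.004 edge dist mean 0.03
(3606.0, (11, 13, 70, 72)) (3606.0, (11, 13, 70, 72)) ((13.5, 12.5), (15.0, 19.0), 90.0) ((13.97471809387207, 11.109550476074219), (21.736419677734375, 13.7164306640625), 12.994616508483887)
[ 0.25233243 -0.01018951  0.27140191] [ 0.17692696  0.29179341 -0.18557283] 29.575
```

The canister outline matches the shut starting picture, with its sprung lid staying down, so it is latched. The other items are unchanged; the tray region differs only where the carton stood. I'm handing the job in.

```bash
python3 -c "
from bench import *
print(close_job())"
```

```text
the job is handed in; nothing more can be done
None
```

The carton is standing flat in the white canister, which is shut and latched, and the job is handed in; it slid in the grip on the way in, so I pressed it onto the tub floor with about 42 N before easing off and letting go.

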